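# Rake oak pegs into square rows in the sorting tray

## Robot

A 7-joint arm with a two-finger parallel gripper is mounted at the origin on the work surface. World frame = base frame: x ahead of the robot, y to its left, z up, the work surface at z = 0. Lengths are in m, angles in rad, forces in N, time in s.
With the tool pointing down it reaches from about 0.35 to 0.9 m from the base axis. Payload 19.9 kg.
Tool frame: the origin (TCP) lies between the finger pads; the fingertips stand 19 mm ahead of it and the grasp point (between the pads) is the TCP; z points along the fingers, y is the direction in which the jaws open and shut (so a half turn about z gives the same grasp; the last joint's range is limited). The gripper opens to 94 mm and grips with 3 to 60 N. Pads are 16 mm wide; open, the fingers measure 119 mm over their backs; the gripper's body (75 mm by 177 mm) begins 78 mm behind the grasp point.
Start: joints at [-1.296, 0.417, -0.01, 1.614, 0.005, 1.111, -0.053], TCP at [0.195, 0.594, 0.224] pointing down, gripper open.
Joint ranges: [-2.81, 2.81], [-0.39, 2.02], [-1.27, 1.25], [0.06, 2.57], [-1.19, 4.33], [0.19, 2], [-2.82, 2.82]. Speed limits (rad/s): [1.89, 1.89, 2.39, 2.39, 3.01, 3.01, 3.01].

## Interface

Orientations are given as a 3x3 rotation matrix whose columns are the frame's x, y, z axes.
In Python, from rig import robot gives the robot as it stands. Calls block until the motion is done:
- robot.move_ptp(position, orientation): joint-space move of the TCP to a pose.
- robot.move_linear(position, velocity=0.15, frame=None, threshold=None): straight line of the TCP; frame=None keeps the orientation; velocity is the mean speed in m/s. With threshold (N) it stops when the force on the tool has changed by that much, and returns True; else False.
- robot.goto_joints(angles): joint-space move.
- robot.gripper_to(opening): finger opening in m; the grip force is fixed at half the most; returns when the fingers have stopped.
- robot.pause(seconds).
- robot.ik(position, orientation): joint angles nearest the present ones, or None.
- robot.get_state(): the state.
- robot.grab_frame(name): name is "scene" or "top"; returns the picture (480x640x3 uint8, red, green, blue); there is no depth.
- robot.camera_info(name): a dict with "fx", "fy", "cx", "cy" (pixels), "rvec" (rotation vector, rad) and "tvec" (3), from world to camera coordinates, as OpenCV has them. Camera axes: x right, y down, z forward; pixel columns grow to the right and rows downward; lengths in m; the calibration is good to about 2 mm. A picture is of the moment at which its call begins. camera_info takes no time and is no camera call.
A pose or a line that the arm cannot do raises robot.PlanningError and nothing moves.
- robot.sign_off(): hands the job in, once; it reports no verdict.
The state is a dict: "time": time; "qpos": joint angles; "joint_vel": joint speeds; "effort": joint torques, N m; "ee_pos": TCP position; "tool_rot": TCP orientation; "force": force on the tool from outside, world axes, zero at the start; "moment": the same for the moment, N m; "opening": finger opening in m.
Only numpy, scipy, OpenCV 4.12 (cv2) and the standard library are available. Lean on these libraries where they do the work, as an engineer would, in place of code of your own. Each camera call takes 0.05 s, during which the arm holds its last target. There are 200 camera calls.

## Task

Take the hand rake from its rest and comb the four scattered oak pegs along the tray into tight parallel rows against the dark follower bar, pushing the whole pack until the follower is fully home against the tray's end wall; keep it firmly squeezed there for about a second (some 15 N, never over 25 N). Move the pegs and follower only with the rake, without bearing down on the tray, then set the rake back upright in its rest as it was and leave everything else on the bench alone.

Things in the scene. Friction and masses are not known exactly. Their poses are not given: they have to be found in the camera images.
- tray: fixed shallow plywood tray, outside 190 (x) x 370 (y) x 30 mm high; origin at the centre of its underside, z up. Floor 8 mm thick, walls 10 mm thick, so the inside is 170 (x) x 350 (y) mm and 22 mm deep. The follower bar is at its -y end; the +y end is free for the rake to enter
- follower: dark wooden bar across the tray, 164 (x) x 22 (y) x 18 mm, its underside 1 mm over the floor; slides only along the tray's y, stiffly (about 5 N dry friction), and stays put. Origin mid-bar, 8 mm above the tray's origin; pressing face 11 mm to +y of it. Fully home (hard stop, back on the -y end wall) = y -164 mm in the tray's frame; starts 12 to 35 mm short of that, to +y
- peg_a: one of four identical square oak peg blanks, 110 x 14 x 14 mm, about 16 g; origin at its middle, x along its length. It lies flat on the tray's floor (origin 15 mm above the tray's origin), askew by up to 0.6 rad from the tray's x; nearest the follower
- peg_b: one of four identical square oak peg blanks, 110 x 14 x 14 mm, about 16 g; origin at its middle, x along its length. It lies flat on the tray's floor (origin 15 mm above the tray's origin), askew by up to 0.6 rad from the tray's x; second from the follower
- peg_c: one of four identical square oak peg blanks, 110 x 14 x 14 mm, about 16 g; origin at its middle, x along its length. It lies flat on the tray's floor (origin 15 mm above the tray's origin), askew by up to 0.6 rad from the tray's x; third from the follower
- peg_d: one of four identical square oak peg blanks, 110 x 14 x 14 mm, about 16 g; origin at its middle, x along its length. It lies flat on the tray's floor (origin 15 mm above the tray's origin), askew by up to 0.6 rad from the tray's x; farthest from the follower
- rake: loose hand rake, 170 g; origin mid-head at tine-tip level, x along the head, z up. Six steel tines 22 mm apart along x, 7 (x) x 8 (y) mm, z 0 to 22 mm; wooden head 130 x 36 mm, z 22 to 38; upright handle 44 (x) x 24 (y) mm, z 38 to 88, gripped across its 24 mm (y) near z = 62. Front and back alike. Starts standing in the rest, its x along the rest's x
- rest: fixed wooden rake rest: base 170 (x) x 70 (y) x 8 mm with two rails along x, 40 mm high, 22 mm apart (each from y = 11 to 31 mm off centre). Origin at the centre of its underside. The rake's home: head lying on both rails, tines hanging between, rake origin 18 mm above the rest's origin
- hammer: claw hammer lying beyond the tray (bystander); origin at its underside
- screwdriver: screwdriver lying at the right of the tray (bystander); origin at its underside
- glue: glue bottle 54 mm wide, 130 mm tall, standing at the left (bystander); origin at its underside
- offcut: wooden offcut 50 x 70 x 30 mm lying between tray and rest (bystander); origin at its underside
- screws: glass jar 60 mm wide, 60 mm tall, at the right of the tray (bystander); origin at its underside
- pencil: flat carpenter's pencil 170 mm long, beyond the tray (bystander); origin at its underside
Not all that is in view belongs to the job. What is shaped like the rake but yellow is not meant.

How it is judged:
By the outcome, as a careful person would: the job done as asked, in the order asked, and still so for the second after the job is handed in, with the robot touching nothing.
It also fails if it takes over 64 s, if anything falls off the work surface, if the arm or the gripper's body presses on something with over 40 N, if the wrist force passes 120 N, or if a joint passes its speed limit or range.

## Working session

There is one attempt and no reset: what is moved stays moved. The work goes in short steps, each a Python script; the robot and the scene stay as the last script left them, time stands still between calls to the robot, and variables do not carry over. Pictures are saved under pics/ and viewed, about 8 in all and at most 12, crops included, and the job is handed in when it is done.

```bash
ls; mkdir -p pics; python3 - <<'E'
from rig import robot
import cv2
for n in("scene","top"):
    im=robot.grab_frame(n); cv2.imwrite(f"pics/{n}0.png",im[:,:,::-1]); print(n,robot.camera_info(n))
s=robot.get_state(); print(s["time"],s["ee_pos"],s["tool_rot"],s["force"],s["opening"])
E
```

```text
pics
scene {'fx': 505.7864330454308, 'fy': 505.7864330454308, 'cx': 319.0031871866101, 'cy': 234.14655983515928, 'rvec': array([ 2.41133465,  0.99390601, -0.29308168]), 'tvec': array([-0.36619284, -0.2976485 ,  1.34594327])}
top {'fx': 466.34694625195476, 'fy': 466.34694625195476, 'cx': 315.0995041860165, 'cy': 236.56658363246385, 'rvec': array([ 2.21200523, -2.16980711,  0.06563959]), 'tvec': array([0.00165918, 0.54297056, 1.37834735])}
0.1 [0.19460969 0.59360033 0.22390723] [[-9.50234230e-01  3.11536254e-01 -2.66363834e-04]
 [ 3.11536361e-01  9.50233675e-01 -1.02929775e-03]
 [-6.75556810e-05 -1.06105597e-03 -9.99999435e-01]] [0.09769872 0.23386918 0.89370127] 0.09374691876317134
```

View pics/top0.png

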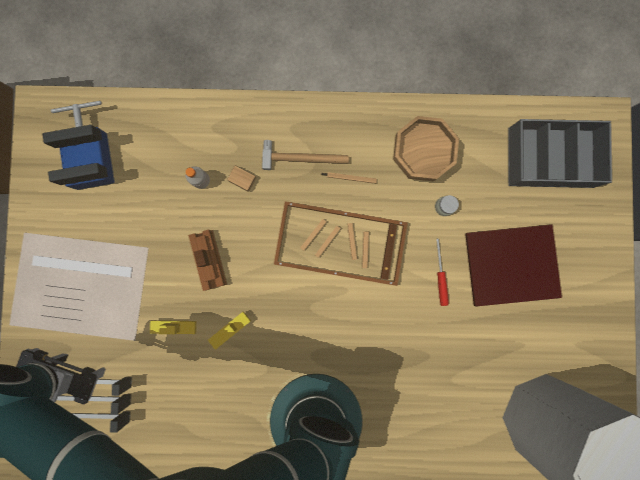

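View pics/scene0.png

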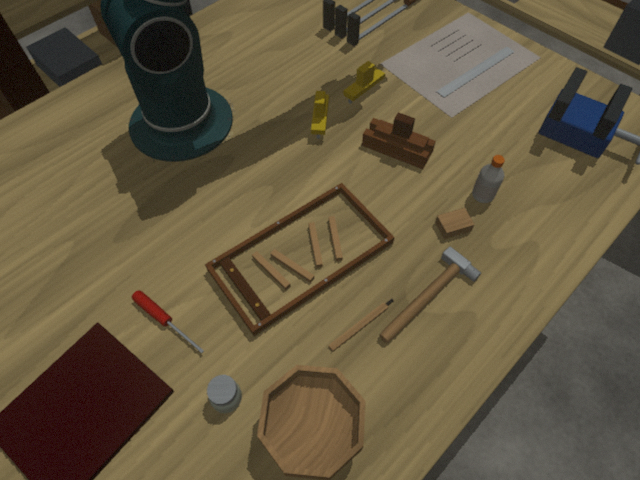

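Top view: the tray is at (342,243), with the follower at its right end (390,242). Candidates for the rake: the brown one in the rest at (208,260), and yellow ones at (172,327) and (232,329). I choose the brown one; next come close crops of it and the tray.

```bash
python3 - <<'E'
import cv2,numpy as np
t=cv2.imread("pics/top0.png");s=cv2.imread("pics/scene0.png")
a=cv2.resize(t[220:300,170:250],(480,480),interpolation=cv2.INTER_CUBIC)
b=cv2.resize(s[105:175,350:445],(0,0),fx=3.3,fy=3.3,interpolation=cv2.INTER_CUBIC)
o=np.zeros((480,800,3),np.uint8);o[:,:480]=a;o[:b.shape[0],482:482+b.shape[1]]=b[:,:318]
cv2.imwrite("pics/rake0.png",o)
cv2.imwrite("pics/tray0.png",cv2.resize(t[195:295,265:420],(775,500),interpolation=cv2.INTER_CUBIC))
E
```

```text
(no output)
```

View pics/rake0.png

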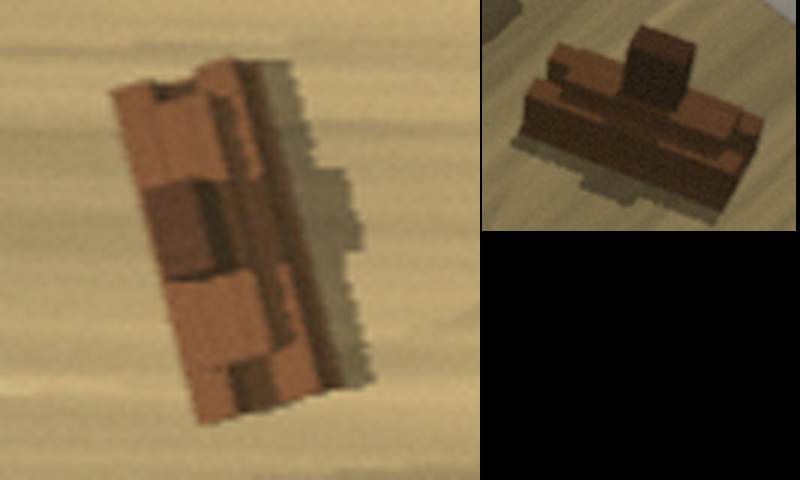

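View pics/tray0.png

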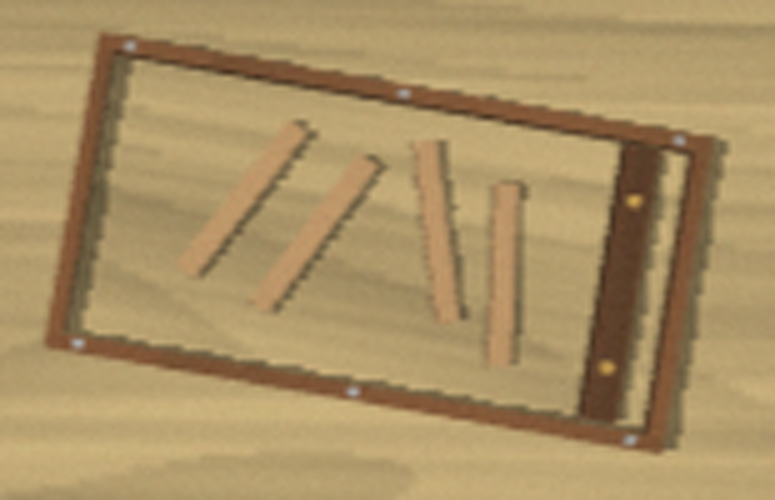

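Crops: the dark-brown rake stands upright in the rest, with its handle top centred at about top px (200.7,258). The tray's four corners are clear, and the pegs and follower are visible at the expected places. Next I ray-cast these points.

```bash
cat > h.py <<'E'
import cv2,numpy as np
from rig import robot
def ray(n,uv,z):
    c=robot.camera_info(n);R=cv2.Rodrigues(c["rvec"])[0];o=-R.T@c["tvec"]
    uv=np.atleast_2d(uv).astype(float)
    d=np.c_[(uv[:,0]-c["cx"])/c["fx"],(uv[:,1]-c["cy"])/c["fy"],np.ones(len(uv))]@R
    return o+d*((z-o[2])/d[:,2])[:,None]
def fit(P,M):  # rigid 2D fit model->points
    P=P[:,:2];p=P.mean(0);m=M.mean(0);A=(M-m);B=(P-p)
    a=np.arctan2((A[:,0]*B[:,1]-A[:,1]*B[:,0]).sum(),(A*B).sum());R=np.array([[np.cos(a),-np.sin(a)],[np.sin(a),np.cos(a)]])
    t=p-R@m;return t,a,np.abs(P-(M@R.T+t)).max()
E
python3 - <<'E'
from h import *
np.set_printoptions(precision=4,suppress=True)
cr=lambda L,s,o:(np.array(L)+.5)/s-.5+o
top=lambda L:cr(L,5,(265,195)); rk=lambda L:cr(L,6,(170,220))
# tray frame: +y at left (open), world x up => corner order (+x,+y),(+x,-y),(-x,-y),(-x,+y) 
M=np.array([[.095,.185],[.095,-.185],[-.095,-.185],[-.095,.185]])
P=ray("top",top([(102,34),(718,138),(660,450),(47,345)]),.03)
print("tray top",P[:,:2],*fit(P,M), [np.linalg.norm(P[i]-P[i-1]) for i in range(4)])
# scene: corners near robot side? 
Q=ray("scene",[(393,239),(254,330),(207,266),(343,185)],.03)
print("tray scene",Q[:,:2],*fit(Q,M))
t,a,_=fit(np.r_[P,Q],np.r_[M,M]);print(t,a)
R=np.array([[np.cos(a),-np.sin(a)],[np.sin(a),np.cos(a)]])
for n,L in dict(a=[(507,182),(502,366)],b=[(428,140),(449,321)],c=[(372,160),(266,308)],d=[(300,124),(189,273)]).items():
    w=(ray("top",top(L),.022)[:,:2]-t)@R;print(n,w.ravel(),np.linalg.norm(w[0]-w[1]))
print("fol",((ray("top",top([(622,145),(664,150),(580,415),(618,420)]),.026)[:,:2]-t)@R))
# handle top and rail corners
H=ray("top",rk([(145,188),(203,180),(222,268),(165,278)]),.106);print("handle",H[:,:2],H.mean(0),*fit(H,np.array([[.022,.012],[.022,-.012],[-.022,-.012],[-.022,.012]])))
B=ray("top",rk([(112,92),(237,60),(322,388),(202,425)]),.04)
print("rails",B[:,:2],*fit(B,np.array([[.085,.031],[.085,-.031],[-.085,-.031],[-.085,.031]])))
S=lambda L:cr(L,3.3,(350-482/3.3,105))
Hs=ray("scene",S([(640,27),(694,44),(681,110),(628,92)])[:2],.106);print("h scene back edge",Hs[:,:2])
E
```

```text
tray top [[ 0.6451  0.1036]
 [ 0.59   -0.2632]
 [ 0.405  -0.2304]
 [ 0.4598  0.1318]] [ 0.525  -0.0646] -0.1522813971866809 0.0025653604596058976 [np.float64(0.18740150536351938), np.float64(0.37096840141883547), np.float64(0.18787224919840884), np.float64(0.3663662982562938)]
tray scene [[ 0.6466  0.1007]
 [ 0.5888 -0.2546]
 [ 0.4088 -0.2301]
 [ 0.4654  0.132 ]] [ 0.5274 -0.063 ] -0.1572852533664808 0.0059816086285627845
[ 0.5262 -0.0638] -0.15476176984138923
a [ 0.0471 -0.069  -0.0614 -0.0844] 0.10950188505476532
b [ 0.0637 -0.0184 -0.0405 -0.0489] 0.10855819235220596
c [ 0.0461  0.0125 -0.0517  0.0595] 0.10854064852213696
d [ 0.0599  0.0585 -0.0392  0.1082] 0.11084194071582182
fol [[ 0.0803 -0.1324]
 [ 0.0817 -0.1575]
 [-0.0819 -0.1341]
 [-0.0809 -0.1567]]
handle [[0.4908 0.3501]
 [0.495  0.3232]
 [0.4543 0.313 ]
 [0.4492 0.3393]] [0.4723 0.3314 0.106 ] [0.4723 0.3314] 0.22997250624883375 0.001964053816762845
rails [[0.5391 0.385 ]
 [0.556  0.3243]
 [0.3967 0.2777]
 [0.3777 0.3355]] [0.4674 0.3306] 0.29172183770450266 0.0018474293178088463
h scene back edge [[0.4471 0.3377]
 [0.4859 0.3519]]
```

The tray fits at (0.526,-0.064), yaw -0.155. The pegs measure 109–111 mm and the follower starts about 19 mm short of home; both match the description. The rest is at (0.467,0.331), yaw about 0.285, and the rake handle is at (0.472,0.331). Now I grasp the rake.

```bash
cat >> h.py <<'E'
def ori(a): return np.array([[-np.cos(a),-np.sin(a),0],[-np.sin(a),np.cos(a),0],[0,0,-1.]])
def st(m=""):
    s=robot.get_state();print(m,round(s["time"],2),s["ee_pos"].round(4),"F",s["force"].round(2),"M",s["moment"].round(2),round(s["opening"],4));return s
E
python3 - <<'E'
from h import *
p=np.array([.4715,.3311,0]);O=ori(.283)
robot.move_ptp(p+[0,0,.19],O);st()
robot.move_linear(p+[0,0,.080],.12);st("down")
robot.gripper_to(.015);st("grip")
robot.move_linear(p+[0,0,.13],.06);st("up")
robot.move_linear(p+[0,0,.19],.15);st("up2")
for n in("scene","top"): cv2.imwrite(f"pics/{n}1.png",robot.grab_frame(n)[:,:,::-1])
a=cv2.imread("pics/top1.png")[200:300,160:280];b=cv2.imread("pics/scene1.png")[50:190,330:470]
cv2.imwrite("pics/c1.png",np.hstack([cv2.resize(a,(400,333)),cv2.resize(b,(333,333))]))
E
```

```text
1.52 [0.4709 0.3321 0.19  ] F [-1.03 -0.02  0.36] M [ 0.09  0.05 -0.01] 0.0942
down 2.59 [0.4718 0.3314 0.0807] F [ 0.05 -0.31 -1.02] M [-0.    0.    0.03] 0.0939
grip 3.67 [0.4715 0.3312 0.08  ] F [-0.73  1.37 -0.43] M [ 0.26  0.08 -0.  ] 0.0235
up 4.65 [0.4713 0.331  0.1297] F [-0.44 -0.83 -2.64] M [0.06 0.04 0.02] 0.0237
up2 5.2 [0.4712 0.3309 0.1893] F [-0.55  0.22 -1.7 ] M [ 0.01  0.01 -0.  ] 0.0239
```

View pics/c1.png

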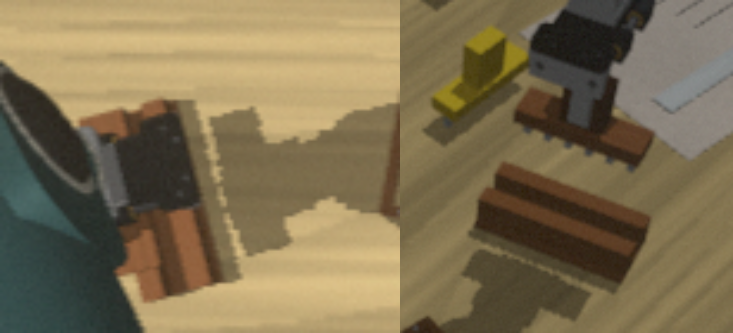

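The rake is held level, with six tines hanging free of the empty rest. Now I carry it to the tray's +y end, enter, and comb.

```bash
cat >> h.py <<'E'
T=np.array([.5262,-.0638]);TA=-.1548
TR=np.array([[np.cos(TA),-np.sin(TA)],[np.sin(TA),np.cos(TA)]])
def w(x,y,z): return np.r_[TR@[x,y]+T,z]
def fy(s): return float(TR[:,1]@s["force"][:2])
def loc(s): return TR.T@(s["ee_pos"][:2]-T)
E
python3 - <<'E'
from h import *
Z=.0735;X=.003
robot.move_ptp(w(X,.15,.19),ori(TA));st("over")
print(robot.move_linear(w(X,.15,.10),.15))
print(robot.move_linear(w(X,.15,Z),.05,threshold=5));robot.pause(.2);st("in")
for y in (.11,.06,.01,-.03,-.055):
    h=robot.move_linear(w(X,y,Z),.06,threshold=9);s=st(f"{y} {h}");print(loc(s).round(4),round(fy(s),2))
    if h: break
cv2.imwrite("pics/top2.png",robot.grab_frame("top")[:,:,::-1]);cv2.imwrite("pics/scene2.png",robot.grab_frame("scene")[:,:,::-1])
a=cv2.imread("pics/top2.png")[195:295,265:420];b=cv2.imread("pics/scene2.png")[175:340,190:400]
cv2.imwrite("pics/c2.png",np.hstack([cv2.resize(a,(418,270)),cv2.resize(b,(344,270))]))
E
```

```text
over 6.32 [0.552  0.0859 0.1899] F [ 0.61  1.06 -2.2 ] M [0.09 0.03 0.02] 0.0238
False
False
in 7.95 [0.5524 0.084  0.0738] F [-0.5  -0.31 -2.21] M [ 0.   -0.03  0.  ] 0.0236
0.11 False 8.77 [0.5462 0.0447 0.0735] F [-0.44  0.69 -1.74] M [0.05 0.02 0.04] 0.0237
[0.003  0.1103] 0.61
0.06 False 9.75 [ 0.5385 -0.0045  0.0735] F [ 0.13 -0.43 -2.57] M [ 0.07  0.   -0.03] 0.0238
[0.003  0.0604] -0.41
0.01 False 10.73 [ 0.5308 -0.054   0.0735] F [-0.85  0.68 -2.  ] M [0.05 0.03 0.01] 0.0238
[0.003  0.0104] 0.54
-0.03 False 11.55 [ 0.5246 -0.0937  0.0735] F [-0.1  -0.22 -2.92] M [ 0.04  0.01 -0.03] 0.0238
[ 0.003  -0.0298] -0.24
-0.055 False 12.12 [ 0.5207 -0.1187  0.0735] F [ 0.32 -0.25 -1.45] M [ 0.    0.03 -0.04] 0.0236
[ 0.003  -0.0551] -0.2
```

View pics/c2.png

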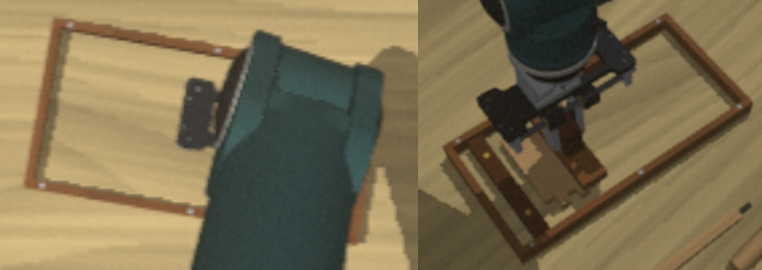

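The pegs have been gathered into near-parallel rows against the follower, and the tines are behind them. Next I push slowly while watching the force.

```bash
python3 - <<'E'
from h import *
Z=.0735;X=.003
def F():
    v=[]
    for _ in range(4): v.append(fy(robot.get_state())); robot.pause(.02)
    return np.mean(v)
y=-.055
for y in (-.07,-.08):
    h=robot.move_linear(w(X,y,Z),.03,threshold=9);s=st(f"{y} {h}");print(loc(s).round(4),round(F(),2))
if not h:
  while y>-.1:
    y-=.0007;robot.move_linear(w(X,y,Z),.01,threshold=8);f=F();s=robot.get_state();print(round(s["time"],2),round(y,4),loc(s).round(4),round(f,2))
    if f>9: break
st()
E
```

```text
-0.07 False 12.87 [ 0.5184 -0.1334  0.0735] F [-0.42  0.73 -2.65] M [ 0.02 -0.04 -0.01] 0.024
[ 0.003 -0.07 ] 0.15
-0.08 False 13.42 [ 0.5168 -0.1433  0.0735] F [ 0.54  2.79 -1.71] M [ 0.72 -0.12  0.1 ] 0.0237
[ 0.003 -0.08 ] 2.77
13.8 -0.0807 [ 0.003  -0.0804] 5.46
14.12 -0.0814 [ 0.003  -0.0811] 4.77
14.43 -0.0821 [ 0.003  -0.0819] 4.91
14.75 -0.0828 [ 0.003  -0.0826] 4.98
15.07 -0.0835 [ 0.003  -0.0834] 4.77
15.38 -0.0842 [ 0.003  -0.0841] 4.47
15.7 -0.0849 [ 0.003  -0.0848] 5.0
16.02 -0.0856 [ 0.003  -0.0856] 5.26
16.33 -0.0863 [ 0.003  -0.0863] 4.73
16.65 -0.087 [ 0.003 -0.087] 4.82
16.97 -0.0877 [ 0.003  -0.0877] 4.92
17.28 -0.0884 [ 0.003  -0.0884] 4.67
17.6 -0.0891 [ 0.003  -0.0891] 5.45
17.92 -0.0898 [ 0.003  -0.0898] 4.77
18.23 -0.0905 [ 0.003  -0.0905] 4.71
18.55 -0.0912 [ 0.003  -0.0912] 4.74
18.87 -0.0919 [ 0.003  -0.0918] 5.24
19.18 -0.0926 [ 0.003  -0.0919] 8.59
19.5 -0.0933 [ 0.003 -0.092] 11.86
 19.5 [ 0.515  -0.1552  0.0735] F [ 1.1  11.45 -0.64] M [ 3.26 -0.58  0.12] 0.0236
```

Hard stop at rake y -0.092 (expected about -0.093), and it yields about 4.7 N per mm. Now I squeeze to about 15 N and hold.

```bash
python3 - <<'E'
from h import *
Z=.0735;X=.003
def F():
    v=[]
    for _ in range(4): v.append(fy(robot.get_state())); robot.pause(.02)
    return np.mean(v)
y=-.0933;f=F();print(f)
for _ in range(4):
    if f>14.8: break
    y-=min(.0006,(15.6-f)/4700);robot.move_linear(w(X,y,Z),.01);f=F();print(round(y,5),round(f,2))
for i in range(14):
    robot.pause(.1);s=robot.get_state();print(round(fy(s),1),end=" ")
s=st("held");print(loc(s))
# release gently, back off, lift
robot.move_linear(w(X,y+.004,Z),.01);s=st("rel")
robot.move_linear(w(X,-.06,Z),.06);robot.move_linear(w(X,-.06,.20),.15)
st("lift")
robot.move_ptp(np.array([.4715,.3311,.19]),ori(.283));st("over rest")
for n in("scene","top"): cv2.imwrite(f"pics/{n}3.png",robot.grab_frame(n)[:,:,::-1])
a=cv2.imread("pics/top3.png")[195:295,265:420];b=cv2.imread("pics/scene3.png")[50:190,330:470]
cv2.imwrite("pics/c3.png",np.hstack([cv2.resize(a,(500,322),interpolation=2),cv2.resize(b,(300,322))]))
E
```

```text
11.545547360142049
-0.0939 13.82
-0.09428 15.45
16.0 16.3 15.1 15.2 17.0 15.7 16.7 16.0 16.4 16.3 15.8 16.4 15.8 16.6 held 21.6 [ 0.515  -0.1554  0.0735] F [ 2.77 16.35 -0.02] M [ 4.54 -0.66  0.07] 0.0239
[ 0.00302255 -0.09219392]
rel 22.15 [ 0.5151 -0.154   0.0735] F [-0.44 -0.35 -2.18] M [ 0.   -0.05  0.01] 0.0237
lift 23.8 [ 0.5194 -0.1235  0.1992] F [ 0.8   0.98 -1.72] M [0.   0.01 0.  ] 0.0237
over rest 25.48 [0.4723 0.3297 0.19  ] F [-0.58 -1.15 -2.25] M [ 0.07 -0.01  0.01] 0.0239
```

View pics/c3.png

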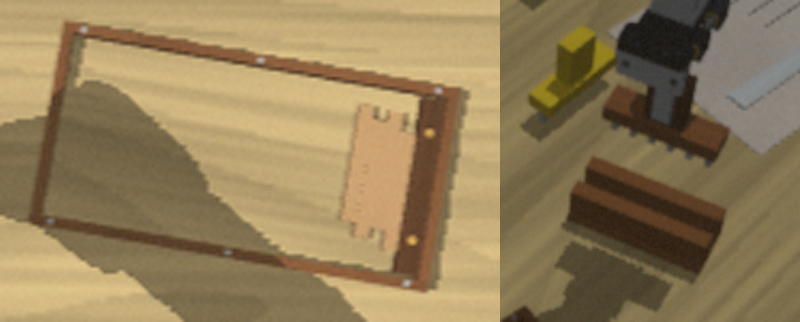

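The four pegs lie in tight parallel rows against the follower, and the follower touches the end wall. The rake is still level in the grip. Now I put it back at the recorded pose.

```bash
python3 - <<'E'
from h import *
p=np.array([.4715,.3311,0])
print(robot.move_linear(p+[0,0,.125],.1));robot.pause(.2)
print(robot.move_linear(p+[0,0,.084],.05,threshold=6));st()
print(robot.move_linear(p+[0,0,.080],.02,threshold=4));robot.pause(.2);st("down")
robot.gripper_to(.05);st("open")
robot.gripper_to(.094);robot.move_linear(p+[0,0,.20],.12);st("up")
robot.move_ptp([.20,.58,.25],ori(-.3));robot.pause(.3);st("away")
for n in("scene","top"): cv2.imwrite(f"pics/{n}4.png",robot.grab_frame(n)[:,:,::-1])
t=cv2.imread("pics/top4.png");a=t[220:300,170:250];b=cv2.imread("pics/scene4.png")[105:175,350:440]
a0=cv2.imread("pics/top0.png")[220:300,170:250]
c=t[195:295,265:420]
o=np.vstack([np.hstack([cv2.resize(a0,(270,270)),cv2.resize(a,(270,270)),cv2.resize(b,(260,270))]),np.hstack([cv2.resize(c,(480,310),interpolation=2),cv2.resize(cv2.imread("pics/scene4.png"),(320,310))])])
cv2.imwrite("pics/c4.png",o)
E
```

```text
False
False
 27.54 [0.4717 0.3312 0.0843] F [ 0.24  0.5  -1.7 ] M [ 0.06 -0.02  0.01] 0.0239
True
down 28.02 [0.4717 0.3312 0.08  ] F [ 0.01 -0.79  7.34] M [-0.08  0.16  0.  ] 0.0238
open 28.63 [0.4712 0.3309 0.0794] F [ 0.08  0.29 -0.01] M [0.05 0.03 0.03] 0.05
up 30.62 [0.4712 0.3309 0.1993] F [-0.64  0.17 -0.67] M [-0.01  0.03 -0.  ] 0.0938
away 32.31 [0.2006 0.5797 0.2499] F [-0.56 -0.   -0.31] M [0.03 0.01 0.02] 0.0939
```

View pics/c4.png

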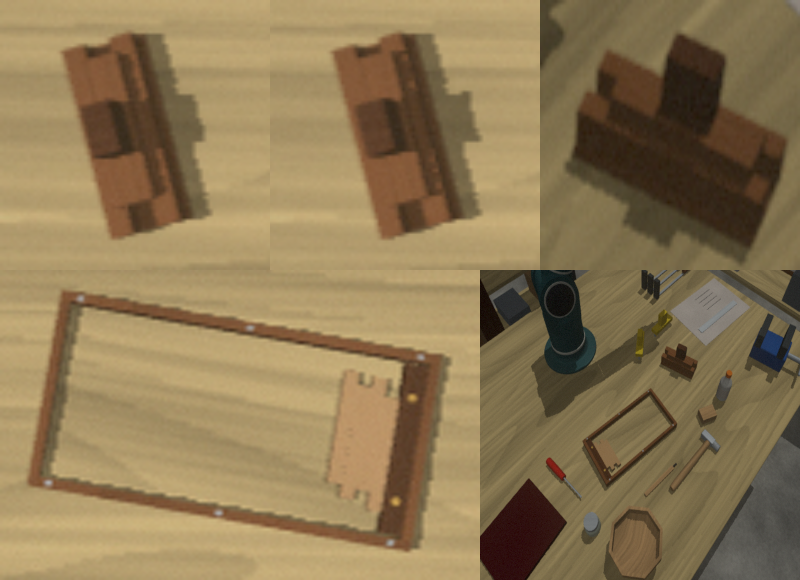

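The rake is seated upright, the pack is intact and the follower is home. I'll measure the handle's offset from the rest before handing in.

```bash
python3 - <<'E'
import cv2,numpy as np
o=[cv2.resize(cv2.imread(f"pics/top{i}.png")[225:297,185:235],(400,576),interpolation=cv2.INTER_CUBIC) for i in(0,4)]
cv2.imwrite("pics/c5.png",cv2.convertScaleAbs(np.hstack(o),alpha=1.6))
E
```

```text
(no output)
```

View pics/c5.png

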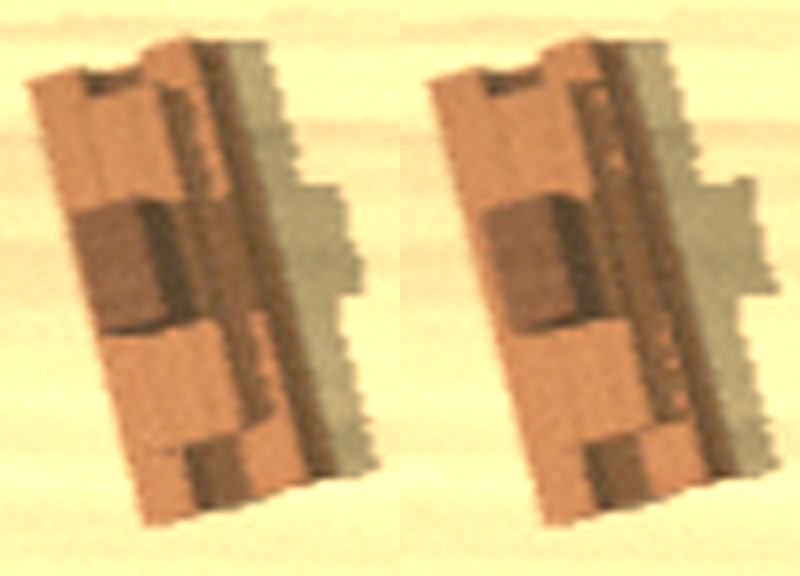

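Compared with the first picture, the handle top has moved from crop px (118,265) to (131,261). My grasp centred about 4 mm off across the rest, towards -y. It was centred before, so I regrip and shift it back.

```bash
python3 - <<'E'
from h import *
p=np.array([.4715,.3311,0]);a=.283;q=p+.0042*np.array([-np.sin(a),np.cos(a),0])
robot.move_ptp(p+[0,0,.19],ori(a));robot.move_linear(p+[0,0,.080],.12);robot.pause(.2)
robot.gripper_to(.015);st("grip")
robot.move_linear(p+[0,0,.09],.03);robot.move_linear(q+[0,0,.09],.02)
robot.move_linear(q+[0,0,.084],.03);robot.pause(.2)
print(robot.move_linear(q+[0,0,.0797],.02,threshold=4));st("down")
robot.gripper_to(.05);robot.gripper_to(.094);robot.move_linear(q+[0,0,.20],.12)
robot.move_ptp([.20,.58,.25],ori(-.3));robot.pause(.3);st("away")
for n in("scene","top"): cv2.imwrite(f"pics/{n}5.png",robot.grab_frame(n)[:,:,::-1])
o=[cv2.resize(cv2.imread(f"pics/top{i}.png")[225:297,185:235],(400,576),interpolation=cv2.INTER_CUBIC) for i in(0,5)]
cv2.imwrite("pics/c6.png",cv2.convertScaleAbs(np.hstack(o),alpha=1.6))
d=cv2.absdiff(cv2.imread("pics/top5.png"),cv2.imread("pics/top4.png")).max(2)[190:300,255:430];print("tray change",(d>40).sum())
E
```

```text
grip 36.14 [0.4715 0.3311 0.08  ] F [-0.19  0.26 -0.59] M [ 0.07 -0.02  0.04] 0.0236
True
down 37.81 [0.4705 0.3352 0.0799] F [-1.53 -0.24  7.23] M [-0.08  0.14  0.04] 0.0239
away 42.08 [0.2006 0.5798 0.25  ] F [-0.3   0.31  0.08] M [ 0.    0.01 -0.03] 0.0941
tray change 0
```

View pics/c6.png

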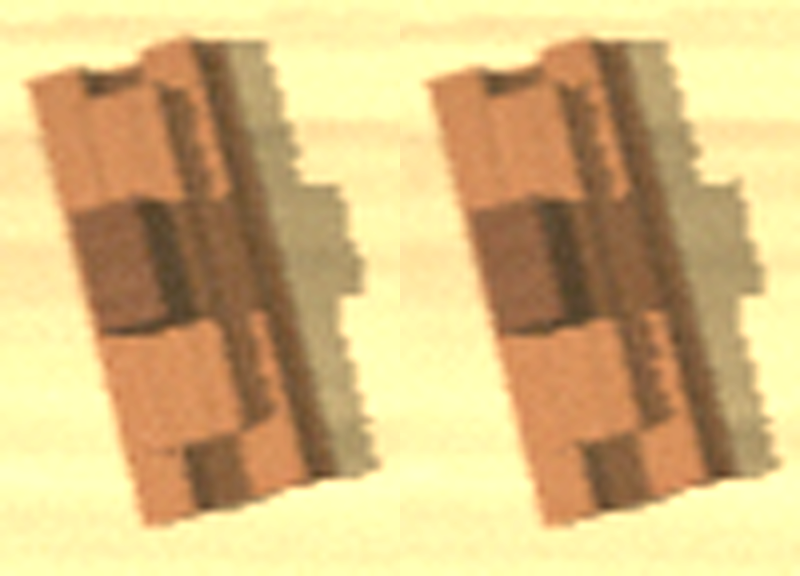

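The two pictures now match to about a pixel, so the rake is where it started, and the tray is unchanged. I'm handing in.

```bash
python3 -c "
from rig import robot
robot.sign_off()"
```

```text
the job is handed in; nothing more can be done
```

The job is done and handed in at about 42 s on the robot's clock, against the 64 s limit. I used 9 viewed pictures.

- **Combing and squeeze:** The four pegs were combed into tight parallel rows and the follower pushed to its hard stop. The rake stopped at y -92 mm in the tray's frame; about -93 mm was expected. I held it there about 1.4 s at 15–17 N, and the highest reading was 17.0 N.
- **Tray:** The tines were set about 3–4 mm above the floor, and the vertical force showed no pressing down.
- **Rake return:** My first placement in the rest was about 4 mm off to one side, because my grasp had been centred that far off. I gripped the rake again and shifted it back.
- **Last checks:** The final crop of the rake matches the starting picture to about a pixel (roughly 3 mm). The pack and follower did not change during that correction. The other bench items looked undisturbed in the camera view taken before the correction; I did not check them again after it.

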